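Hold the lathe's enabling button at half travel

ROBOT

A 6-joint arm with a two-finger parallel gripper is mounted at the origin on the work surface. World frame = base frame: x ahead of the robot, y to its left, z up, the work surface at z = 0. Lengths are in m, angles in rad, forces in N, time in s.
With the tool pointing down it reaches from about 0.25 to 0.725 m from the base axis. Payload 4 kg.
Tool frame: the origin (TCP) lies at the very end of the fingers, on their centre line; the grasp point (between the pads) lies 19 mm behind it; z points along the fingers, y is the line along which they close (so a half turn about z gives the same grasp; the last joint's range is limited). The gripper opens to 85 mm and grips with 20 to 120 N. Pads are 22 mm wide; open, the fingers measure 114 mm over their backs; the gripper's body (76 mm by 85 mm) begins 54 mm behind the grasp point. The pads swing forward as they close: fully open they stand 13 mm farther back than shut.
Start: joints at [1.336, 0.241, 0.005, 1.335, 0, 1.571], TCP at [0.116, 0.486, 0.231] pointing down, gripper open.
Joint ranges: [-2.72, 2.72], [-1.05, 1.87], [-1.09, 1.28], [-1.99, 2.15], [-1.42, 1.44], [-3.14, 3.14]. Speed limits (rad/s): [2.79, 2.79, 3.14, 3.14, 3.14, 3.14].

INTERFACE

Orientations are given as a unit quaternion [x, y, z, w].
In Python, from workcell import * gives the robot as it stands. The module is installed in compiled form; this text tells all that it offers.
- The arm moves only by the tool send_rows, never from a script. Its argument "steps" is text: rows parted by semicolons, each of 7 numbers parted by spaces: the opening, from -1 (shut) to 1 (fully open), then the shift along the world's x, y, z in m, then the turn, a rotation vector about the world's x, y, z in rad. A call has exactly 5 rows; each row shifts and turns the commanded pose from where the row before left it; what a row does not reach is not made up. A row lasts 1/12 s, in which the tool goes at most 41.7 mm and 7.16 degrees, less where a joint would pass 70% of its speed; a pose out of reach is approached as far as the arm can. A call is refused whole if a number of a shift passes 0.0417 or a number of a turn 0.125, either way. A call with a gripper value outside its range is refused whole. The fingers move at their own pace and stop on an object; the grip force is fixed at half the most. Time passes only in rows, so rows that do not move let the fingers close, or fill a call up. It gives the time, the measured TCP pose, the force, the opening and the grip force at its end, in the units of the state.
- get_obs(): the state, without advancing time (a new reading comes with each control period).
- camera(name): name is "side" or "top"; returns a dict with "frame" (384x512x3 uint8, red, green, blue), "range_z" (384x512 float32, m along the optical axis (not along the pixel's ray), 0 where there is no reading), "camera_matrix" (3x3 intrinsics, pixels), "extrinsics" (4x4, takes a point from world to camera coordinates). Camera axes: x right, y down, z forward; pixel columns grow to the right and rows downward; lengths in m; the calibration is good to about 2 mm. A picture is of the moment at which its call begins.
- job_done(): hands the job in; it is judged then, once.
The state is a dict: "clock": time; "joint_pos": joint angles; "joint_vel": joint speeds; "tau": joint torques, N m; "eef_pos": TCP position; "tool_rot": TCP orientation; "ft_force": force on the tool from outside, world axes, zero at the start; "ft_torque": the same for the moment, N m; "grip_width": finger opening in m; "grasp_force": force on a finger pad.
Only numpy, scipy, OpenCV 4.12 (cv2) and the standard library are available. Lean on these libraries where they do the work, as an engineer would, in place of code of your own. Each camera call takes 0.05 s, during which the arm holds its last target. There are 200 camera calls.

TASK

Using the blade of the flat orange-handled scraper, not the gripper, lever up the yellow cover of the lathe's jog box until it stands open about upright, then lay the scraper back down on the bench without dropping it. With the fingertips press the green three-position button under the cover half way, 7 mm of its 14 mm travel, never bottoming it, and finish while still holding it there. Leave the other things on the bench alone.

Things in the scene. Friction and masses are not known exactly. Their poses are not given: they have to be found in the camera images.
- jog_box: the lathe's grey jog box, fixed to the bench, 120 x 120 x 70 mm high with open top (walls 5 mm, inner floor 30 mm above the bench); origin under its centre; its front (-x of its own frame, roughly towards the robot) has the pry slot: the front wall is only 54 mm high, leaving a slot 110 mm wide and 16 mm high (54 to 70 mm above the bench) under the cover. Its yaw varies.
- cover (a joint): hinge of the yellow cover plate (128 mm from hinge to lip, 120 mm wide, 4 mm thick, 80 g): 0 is shut, grows as the front lip goes up, pi/2 is upright, stop at 1.9 rad. Friction in the hinge keeps it at any angle; about 1 N at the lip moves it. It may start up to 0.05 rad ajar
- cover_lip (a point): middle of the cover's front lower edge, which overhangs the box's front wall by 8 mm; 70 mm above the bench when shut; moves with the cover
- cover_hinge (a point): middle of the cover's hinge axis, along the box's y, at the top of the rear wall, 60 mm behind the box's centre (+x of the box), 72 mm above the bench; its axes are those of the box
- enable (a joint): travel of the green spring-loaded enabling button: 0 is released, grows as it is pressed straight down, 0.014 m is bottomed. Takes about 2 N to start moving, about 5 N at 7 mm and 8 N at 14 mm; springs back up when let go
- enable_top (a point): centre of the top of the green mushroom button (40 mm diameter), 58 mm above the bench when released, 20 mm in front of the box's centre (-x of the box), under the cover; goes down with the button
- scraper: flat scraper lying loose on the bench, along its own x axis: orange handle 112 mm long, 24 mm wide, 22 mm high, from x = -95 to +17 mm; a short steel collar; a thin steel blade 36 mm wide and 2.5 mm thick from x = 25 to 125 mm, at half the handle's height (11 mm above the bench as it lies). Origin on the handle's underside at the place to grip it, near its balance point; z up; about 0.14 kg
- scraper_tip (a point): middle of the blade's front edge, 125 mm ahead of the scraper's origin and 11 mm above its underside
- gouge: woodturning gouge, loose: dark brown 130 x 26 x 26 mm wooden handle, brass ferrule, round 12 mm steel shaft; total 244 mm along its x axis (shaft to +x); origin under the handle, 20 mm behind its front end. It lies at the left or right of the jog box, the scraper at the other side. Not to be moved
- wax_jar: jar of wax with blue label and steel cap, 70 mm diameter, 75 mm tall; origin under its centre; not to be moved
- bowl: turned wooden bowl, 140 mm diameter, 55 mm tall; origin under its centre; not to be moved
- chuck: dark steel lathe chuck standing jaws up, 96 mm diameter, 70 mm tall, 1.8 kg; origin under its centre; not to be moved
- live_center: steel cone centre standing point up, 36 mm diameter, 70 mm tall; origin under its centre; not to be moved

How it is judged:
By the outcome, as a careful person would: the job done as asked, in the order asked, and still so for the second after the job is handed in, while the arm keeps its last pose, push and grip.
It also fails if it takes over 64 s, if anything falls off the work surface, if the arm or the gripper's body presses on something with over 40 N, if the wrist force passes 120 N, or if a joint passes its speed limit or range.

## Working session

There is one attempt and no reset: what is moved stays moved. The work goes in short steps, Python scripts to look and compute and a tool call to move; the robot and the scene stay as the last step left them, time stands still between calls to the robot, and variables do not carry over. Pictures are saved under pics/ and viewed, at most 10 in all, crops included, and the job is handed in when it is done.

Besides the shell and the picture viewer there is one more tool, called after "Emit:" in YAML: its name, and indented under it one key for each argument. send_rows: Moves the arm, as the interface text tells. Its arguments: {"type":"object","properties":{"steps":{"type":"string"}},"required":["steps"]}

```bash
mkdir -p pics
cat > h.py <<'E'
from workcell import *
import numpy as np, cv2
def cap(n):
    c=camera(n); np.savez(''+n,**c); return c
def save(n,f): cv2.imwrite('pics/'+n,f[:,:,::-1])
def cloud(c):
    K=c['camera_matrix'];E=np.linalg.inv(c['extrinsics']);z=c['range_z']
    v,u=np.mgrid[:z.shape[0],:z.shape[1]]
    P=np.stack([(u-K[0,2])/K[0,0]*z,(v-K[1,2])/K[1,1]*z,z,np.ones_like(z)],-1)
    return (P@E.T)[...,:3]
E
python3 - <<'E'
from h import *
for n in('top','side'):
    c=cap(n); save(n+'0.png',c['frame'])
    E=np.linalg.inv(c['extrinsics']);print(n,E.round(3).tolist(),c['camera_matrix'].tolist())
print(get_obs())
E
```

```text
top [[-0.025, -0.997, 0.074, 0.406], [-1.0, 0.026, 0.011, -0.008], [-0.013, -0.073, -0.997, 1.749], [0.0, 0.0, 0.0, 1.0]] [[496.3426382973118, 0.0, 258.4902165424231], [0.0, 496.3426382973118, 192.91597249649863], [0.0, 0.0, 1.0]]
side [[-0.997, -0.06, 0.056, 0.47], [-0.08, 0.522, -0.849, 1.195], [0.022, -0.851, -0.525, 0.822], [0.0, 0.0, 0.0, 1.0]] [[435.5671310231607, 0.0, 259.6003391105993], [0.0, 435.5671310231607, 190.59881729122884], [0.0, 0.0, 1.0]]
{'clock': 0.1, 'joint_pos': array([1.33598019e+00, 2.41375175e-01, 3.85898963e-03, 1.33520054e+00,
       1.23579138e-05, 1.57079771e+00]), 'joint_vel': array([ 0.00156512, -0.00127651,  0.00132448, -0.00071616, -0.00019698,
        0.00014904]), 'tau': array([-2.13470648e-04, -3.73138440e+01,  2.53009558e+01,  1.08710220e-02,
        4.07822699e-05, -1.54462128e-06]), 'eef_pos': array([0.11619667, 0.48572866, 0.23048325]), 'tool_rot': array([ 1.17139153e-01,  9.93115047e-01, -9.52863938e-04, -1.18611931e-04]), 'ft_force': array([-0.62074722,  0.66460902, -0.2738735 ]), 'ft_torque': array([0.04631968, 0.01319373, 0.00910103]), 'grasp_force': 0.0, 'grip_width': 0.08586102239044181}
```

View pics/top0.png

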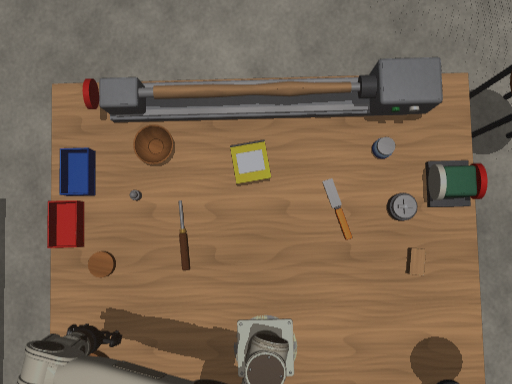

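View pics/side0.png

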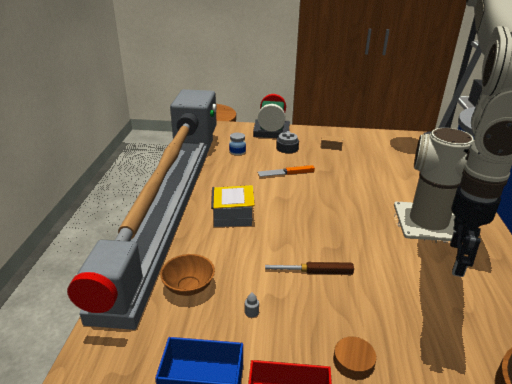

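The top view shows the yellow cover at about (251,162). The scraper is at the right: blade tip about (328,181), handle end about (348,237). The gouge is at the left, near (183,240). Next I measure with the depth and colours.

Run:
```python
from h import *
c=dict(np.load('top.npz')); P=cloud(c); hsv=cv2.cvtColor(c['frame'],cv2.COLOR_RGB2HSV)
v,u=np.mgrid[:384,:512]
def box(a,b,c_,d): return (u>=a)&(u<=b)&(v>=c_)&(v<=d)
H,S,V=[hsv[...,i].astype(int) for i in range(3)]
bench=P[box(270,310,200,300)];print('bench z',np.median(bench[:,2]))
# cover
m=box(225,278,135,190)&(P[...,2]>.055)
q=P[m];print('cover n',m.sum(),q.min(0),q.max(0),np.median(q[:,2]))
y=box(225,278,135,190)&(H>24)&(H<34)&(S>150)
for nm,mm in(('yel',y),('high',m)):
    hull=cv2.convexHull(P[mm][:,:2].astype(np.float32));print(nm,cv2.minAreaRect(hull))
# plane fit
A=np.c_[q[:,:2],np.ones(len(q))];k=np.linalg.lstsq(A,q[:,2],rcond=None)[0];print('plane',k)
o=box(315,360,170,245)&(H>4)&(H<20)&(S>190)
print('handle n',o.sum(),cv2.minAreaRect(P[o][:,:2].astype(np.float32)),np.median(P[o][:,2]))
b=box(315,342,172,214)&(S<70)
print('blade',b.sum(),cv2.minAreaRect(P[b][:,:2].astype(np.float32)),np.median(P[b][:,2]))
hb=box(315,360,170,245)&(P[...,2]>.006)
print('both',cv2.minAreaRect(P[hb][:,:2].astype(np.float32)))
s=c['frame'][125:250,215:365];save('crop1.png',cv2.resize(s,None,fx=5,fy=4.6,interpolation=cv2.INTER_CUBIC)[:, :800])
```

```text
bench z 3.943576259346493e-05
cover n 1384 [ 0.40552619 -0.02982269  0.06520909] [0.71247315 0.10451736 1.74867256] 0.07796979880997446
yel ((0.5512796640396118, 0.02376876026391983), (0.29761892557144165, 0.11895637959241867), 8.60834789276123)
high ((0.5552072525024414, 0.024075929075479507), (0.30550864338874817, 0.11975401639938354), 8.709228515625)
plane [-2.03696444 -0.39732849  1.40673974]
handle n 35 ((0.4158163368701935, -0.2806342840194702), (0.09852021932601929, 0.02334425039589405), 17.838464736938477) 0.019121819884742486
blade 312 ((0.5248836278915405, -0.24632170796394348), (0.10640047490596771, 0.037187062203884125), 17.63448143005371) 0.012590617916037772
both ((0.47983717918395996, -0.17671474814414978), (0.33200737833976746, 0.26404088735580444), 87.71836853027344)
```

View pics/crop1.png

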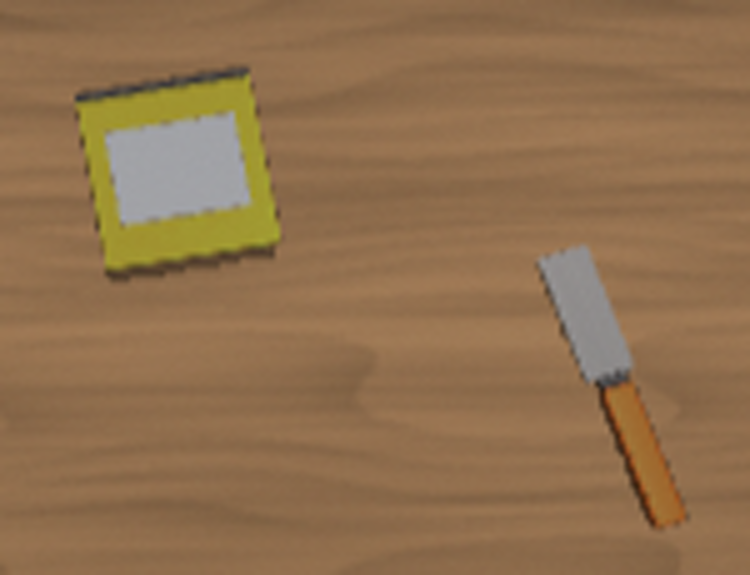

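The crop shows the cover's front lip running from (108,272) to (280,243). The scraper's blade tip is at about (564,254), its collar at (612,380), and its handle end at (670,522). I'll redo the fit without the missing depth readings.

Run:
```python
from h import *
c=dict(np.load('top.npz')); P=cloud(c); ok=c['range_z']>.5
K=c['camera_matrix'];E=np.linalg.inv(c['extrinsics'])
v,u=np.mgrid[:384,:512]
def box(a,b,c_,d): return ok&(u>=a)&(u<=b)&(v>=c_)&(v<=d)
m=box(225,278,135,190)&(P[...,2]>.055)&(P[...,2]<.12)
q=P[m];A=np.c_[q[:,:2],np.ones(len(q))]
for _ in range(3):
    k=np.linalg.lstsq(A,q[:,2],rcond=None)[0];g=abs(A@k-q[:,2])<.004;A=A[g];q=q[g]
print('cover',len(q),cv2.minAreaRect(q[:,:2].astype(np.float32)),'plane',k,np.median(q[:,2]))
def px(p,z):
    d=E[:3,:3]@np.array([(p[0]-K[0,2])/K[0,0],(p[1]-K[1,2])/K[1,1],1]);o=E[:3,3];return o+d*(z-o[2])/d[2]
f=lambda x,y:(215+(x+.5)/5-.5,125+(y+.5)/4.6-.5)
for nm,x,y,z in[('lipL',108,270,.074),('lipR',280,243,.074),('hingeL',78,102,.074),('hingeR',248,74,.074),('tip',564,254,.0123),('collar',609,372,.012),('end',670,522,.02),('tipL',538,262,.0123),('tipR',590,246,.0123)]:print(nm,px(f(x,y),z).round(4))
hb=box(315,360,170,245)&(P[...,2]>.006)&(P[...,2]<.05)
q=P[hb];print('scraper',len(q),cv2.minAreaRect(q[:,:2].astype(np.float32)))
# side-view lip & scraper
s=dict(np.load('side.npz'));P=cloud(s);ok=(s['range_z']>.3)
m=ok&(P[...,2]>.008)&(P[...,2]<.05)&(P[...,0]>.3)&(P[...,0]<.6)&(P[...,1]>-.36)&(P[...,1]<-.2)
q=P[m];print('side scraper',len(q),cv2.minAreaRect(q[:,:2].astype(np.float32)),q[:,2].max())
m=ok&(P[...,2]>.06)&(P[...,2]<.1)&(P[...,0]>.46)&(P[...,0]<.66)&(P[...,1]>-.07)&(P[...,1]<.13)
q=P[m];print('side cover',len(q),cv2.minAreaRect(q[:,:2].astype(np.float32)),np.median(q[:,2]))
A=np.c_[q[:,:2],np.ones(len(q))];print(np.linalg.lstsq(A,q[:,2],rcond=None)[0])
```

```text
cover 908 ((0.6395309567451477, 0.03697647899389267), (0.13352608680725098, 0.11981016397476196), 8.658502578735352) plane [-0.03709754 -0.00471086  0.10180262] 0.07796979880997446
lipL [0.5637 0.0857 0.074 ]
lipR [ 0.5806 -0.0314  0.074 ]
hingeL [0.6892 0.1035 0.074 ]
hingeR [ 0.707  -0.0129  0.074 ]
tip [ 0.5734 -0.2312  0.0123]
collar [ 0.4826 -0.2595  0.012 ]
end [ 0.3683 -0.2964  0.02  ]
tipL [ 0.5678 -0.2128  0.0123]
tipR [ 0.5791 -0.2497  0.0123]
scraper 799 ((0.47632724046707153, -0.26425135135650635), (0.15814706683158875, 0.2634856104850769), 88.11358642578125)
side scraper 323 ((0.46726661920547485, -0.2648085355758667), (0.21965722739696503, 0.03981039673089981), 17.5343017578125) 0.029943777697320484
side cover 745 ((0.6172261238098145, 0.03338389843702316), (0.1001877561211586, 0.12968237698078156), 9.405142784118652) 0.07889161746126294
[-0.02506054 -0.06837495  0.09590997]
```

Emit:
send_rows:
  steps: "1 0.0135 -0.0302 -0.003 0 0 0.0217;1 0.0135 -0.0302 -0.003 0 0 0.0217;1 0.0135 -0.0302 -0.003 0 0 0.0217;1 0.0135 -0.0302 -0.003 0 0 0.0217;1 0.0135 -0.0302 -0.003 0 0 0.0217"

```text
clock: 0.52
eef_pos: [0.1839, 0.3335, 0.2157]
tool_rot: [0.062, 0.998, -0.001, -0.0]
ft_force: [0.9, -1.0, -0.1]
grip_width: 0.0854
grasp_force: 0.0
```

Emit:
send_rows:
  steps: "1 0.0135 -0.0302 -0.003 0 0 0.0217;1 0.0135 -0.0302 -0.003 0 0 0.0217;1 0.0135 -0.0302 -0.003 0 0 0.0217;1 0.0135 -0.0302 -0.003 0 0 0.0217;1 0.0135 -0.0302 -0.003 0 0 0.0217"

```text
clock: 0.93
eef_pos: [0.2513, 0.1827, 0.201]
tool_rot: [0.008, 1.0, -0.0, -0.0]
ft_force: [0.1, -0.5, -0.7]
grip_width: 0.0856
grasp_force: 0.0
```

Emit:
send_rows:
  steps: "1 0.0135 -0.0302 -0.003 0 0 0.0217;1 0.0135 -0.0302 -0.003 0 0 0.0217;1 0.0135 -0.0302 -0.003 0 0 0.0217;1 0.0135 -0.0302 -0.003 0 0 0.0217;1 0.0135 -0.0302 -0.003 0 0 0.0217"

```text
clock: 1.35
eef_pos: [0.3188, 0.0316, 0.1861]
tool_rot: [-0.046, 0.999, 0.0, 0.0]
ft_force: [0.7, 1.1, 0.1]
grip_width: 0.0852
grasp_force: 0.0
```

Emit:
send_rows:
  steps: "1 0.0135 -0.0302 -0.003 0 0 0.0217;1 0.0135 -0.0302 -0.003 0 0 0.0217;1 0.0135 -0.0302 -0.003 0 0 0.0217;1 0.0135 -0.0302 -0.003 0 0 0.0217;1 0.0135 -0.0302 -0.003 0 0 0.0217"

```text
clock: 1.77
eef_pos: [0.3863, -0.1194, 0.1709]
tool_rot: [-0.1, 0.995, 0.0, -0.0]
ft_force: [0.6, 0.4, 1.3]
grip_width: 0.0851
grasp_force: 0.0
```

Emit:
send_rows:
  steps: "1 0.0135 -0.0302 -0.003 0 0 0.0217;1 0.0135 -0.0302 -0.003 0 0 0.0217;1 0.0135 -0.0302 -0.003 0 0 0.0217;1 0.0135 -0.0302 -0.003 0 0 0.0217;1 0.0135 -0.0302 -0.003 0 0 0.0217"

```text
clock: 2.18
eef_pos: [0.4538, -0.2702, 0.1555]
tool_rot: [-0.154, 0.988, 0.0, -0.0]
ft_force: [0.5, -0.6, -0.0]
grip_width: 0.0854
grasp_force: 0.0
```

```bash
cat >> h.py <<'E'
from scipy.spatial.transform import Rotation as R
def st():
    o=get_obs();M=R.from_quat(o['tool_rot']).as_matrix()
    print('t',round(o['clock'],2),'p',o['eef_pos'].round(4),'yaw_y',round(np.degrees(np.arctan2(M[1,1],M[0,1])),2),'z',M[:,2].round(4),'F',o['ft_force'].round(2),'w',round(o['grip_width'],4),'g',round(o['grasp_force'],1),'q',o['joint_pos'].round(2));return o
E
python3 -c "
from h import *
st()
c=cap('top');save('top1.png',cv2.resize(c['frame'][150:260,280:400],None,fx=5,fy=5))"
```

```text
t 2.18 p [ 0.4538 -0.2702  0.1555] yaw_y 107.67 z [-9.e-04  7.e-04 -1.e+00] F [ 0.47 -0.58 -0.03] w 0.0854 g 0.0 q [-0.54  0.34 -0.06  1.17  0.   -0.85]
```

View pics/top1.png

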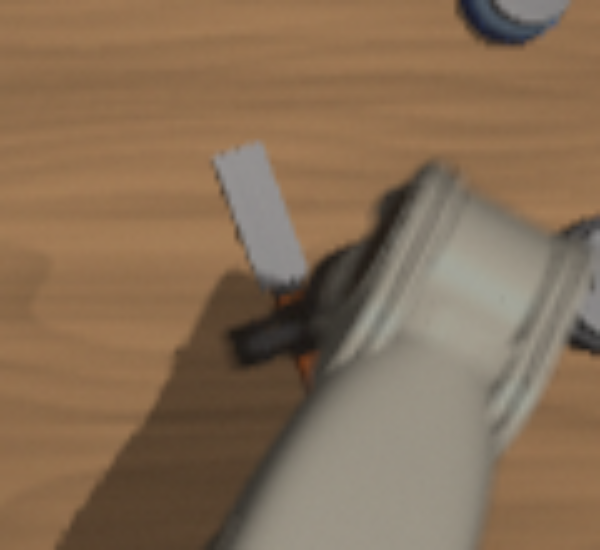

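The fingers straddle the handle just behind the collar, crossing it at about (275,335) in the crop, so the alignment is right. I go down and grip.

Emit:
send_rows:
  steps: "1 0 0 -0.0300 0 0 0;1 0 0 -0.0300 0 0 0;1 0 0 -0.0300 0 0 0;1 0 0 -0.0300 0 0 0;1 0 0 -0.0200 0 0 0"

```text
clock: 2.65
eef_pos: [0.4518, -0.2675, 0.0131]
tool_rot: [-0.153, 0.988, 0.001, -0.002]
ft_force: [-0.5, 0.1, -0.6]
grip_width: 0.0856
grasp_force: 0.0
```

Emit:
send_rows:
  steps: "1 0 0 -0.0060 0 0 0;1 0 0 -0.0060 0 0 0;1 0 0 0 0 0 0;-1 0 0 0 0 0 0;-1 0 0 0 0 0 0"

```text
clock: 3.07
eef_pos: [0.4551, -0.2694, 0.0058]
tool_rot: [-0.153, 0.988, -0.001, 0.001]
ft_force: [0.6, -0.6, 0.3]
grip_width: 0.0638
grasp_force: 0.0
```

Emit:
send_rows:
  steps: "-1 0 0 0 0 0 0;-1 0 0 0 0 0 0;-1 0 0 0 0 0 0;-1 0 0 0 0 0 0;-1 0 0 0 0 0 0"

```text
clock: 3.48
eef_pos: [0.4547, -0.2693, 0.0054]
tool_rot: [-0.153, 0.988, -0.001, 0.001]
ft_force: [-0.1, 0.1, 6.2]
grip_width: 0.0223
grasp_force: 59.7
```

Emit:
send_rows:
  steps: "-1 0 0 0 0 0 0;-1 0 0 0 0 0 0;-1 0 0 0 0 0 0;-1 0 0 0 0 0 0;-1 0 0 0 0 0 0"

```text
clock: 3.9
eef_pos: [0.4547, -0.2693, 0.0054]
tool_rot: [-0.153, 0.988, -0.001, 0.001]
ft_force: [-0.9, -0.1, 5.9]
grip_width: 0.0223
grasp_force: 59.7
```

Emit:
send_rows:
  steps: "-1 0 0 0.010 0 0 0;-1 0 0 0.025 0 0 0;-1 0 0 0.030 0 0 0;-1 0 0 0.030 0 0 0;-1 0 0 0.020 0 0 0"

```text
clock: 4.32
eef_pos: [0.4542, -0.2689, 0.1221]
tool_rot: [-0.153, 0.988, -0.001, 0.001]
ft_force: [0.5, -0.3, -2.0]
grip_width: 0.0224
grasp_force: 59.0
```

Emit:
send_rows:
  steps: "-1 -0.0036 0.0273 0 0 0 -0.0158;-1 -0.0036 0.0273 0 0 0 -0.0158;-1 -0.0036 0.0273 0 0 0 -0.0158;-1 -0.0036 0.0273 0 0 0 -0.0158;-1 -0.0036 0.0273 0 0 0 -0.0158"

```text
clock: 4.73
eef_pos: [0.4348, -0.1309, 0.1194]
tool_rot: [-0.113, 0.994, 0.0, -0.0]
ft_force: [0.2, -0.3, -0.8]
grip_width: 0.0228
grasp_force: 59.1
```

Emit:
send_rows:
  steps: "-1 -0.0036 0.0273 0 0 0 -0.0158;-1 -0.0036 0.0273 0 0 0 -0.0158;-1 -0.0036 0.0273 0 0 0 -0.0158;-1 -0.0036 0.0273 0 0 0 -0.0158;-1 -0.0036 0.0273 0 0 0 -0.0158"

```text
clock: 5.15
eef_pos: [0.4168, 0.0055, 0.1194]
tool_rot: [-0.074, 0.997, 0.0, -0.0]
ft_force: [0.8, -0.2, -1.1]
grip_width: 0.0227
grasp_force: 59.2
```

Emit:
send_rows:
  steps: "-1 0 0 -0.020 0 0 0;-1 0 0 -0.020 0 0 0;-1 0 0 -0.015 0 0 0;-1 0 0 -0.008 0 0 0;-1 0 0 0 0 0 0"

```text
clock: 5.57
eef_pos: [0.4158, 0.0044, 0.0548]
tool_rot: [-0.075, 0.997, 0.0, -0.002]
ft_force: [-0.2, 0.5, -2.0]
grip_width: 0.0223
grasp_force: 59.2
```

Run:
```python
from h import *
o=st()
c=cap('side');save('side1.png',cv2.resize(c['frame'][140:260,190:340],None,fx=5,fy=5,interpolation=cv2.INTER_CUBIC))
t=cap('top')
for n,c in(('top',t),('side',c)):
    P=cloud(c);ok=c['range_z']>.3;f=c['frame'].astype(int);sat=f.max(-1)-f.min(-1)
    m=ok&(P[...,0]>.43)&(P[...,0]<.565)&(P[...,1]>-.03)&(P[...,1]<.06)&(P[...,2]>.04)&(P[...,2]<.085)&(sat<40)&(f.sum(-1)>330)
    q=P[m];print(n,len(q))
    if len(q)>10:
        print(cv2.minAreaRect(q[:,:2].astype(np.float32)),np.median(q[:,2]),q[:,0].max());A=np.c_[q[:,:2],np.ones(len(q))];k=np.linalg.lstsq(A,q[:,2],rcond=None)[0];print('pl',k,'z at tip',k@[.542,.022,1])
```

```text
t 5.57 p [0.4158 0.0044 0.0548] yaw_y 98.59 z [-0.0045  0.     -1.    ] F [-0.23  0.54 -1.98] w 0.0223 g 59.2 q [ 0.01  0.25 -0.49  0.83  0.   -0.14]
top 194
((0.5108804702758789, 0.020368505269289017), (0.06425569951534271, 0.03554583340883255), 8.73222827911377) 0.06298898440993184 0.5438797035782508
pl [-0.02248022 -0.03188411  0.07514528] z at tip 0.06225954520564963
side 180
((0.49115756154060364, 0.015775656327605247), (0.09232211858034134, 0.04234051704406738), 8.602400779724121) 0.06253386225578117 0.5376763254061427
pl [-0.011996    0.02571578  0.06783042] z at tip 0.06189433695193198
```

View pics/side1.png

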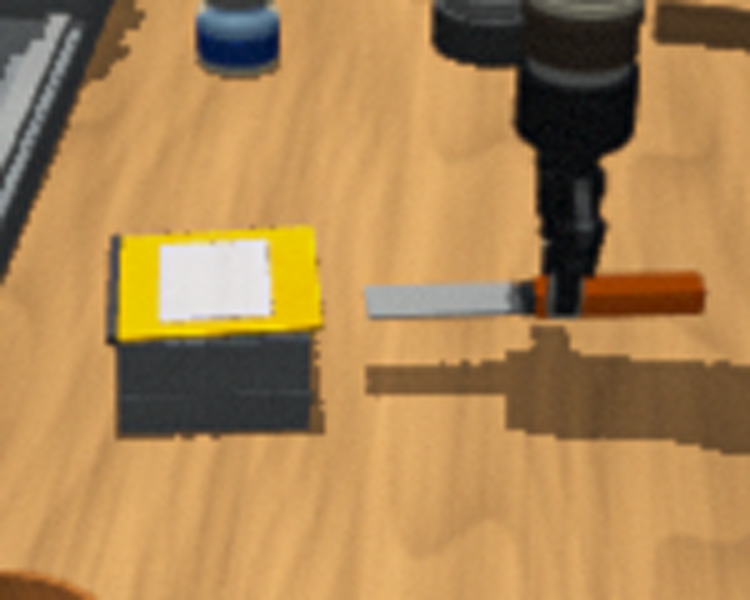

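The side crop shows the blade level at (365–510, 300), in front of the lip at (320,330). Its top surface measures z 62 mm, which is inside the 54–70 mm slot. I insert it.

Emit:
send_rows:
  steps: "-1 0.0055 0.0006 0 0 0 0;-1 0.0055 0.0006 0 0 0 0;-1 0.0055 0.0006 0 0 0 0;-1 0.0055 0.0006 0 0 0 0;-1 0.0055 0.0006 0 0 0 0"

```text
clock: 6.08
eef_pos: [0.4466, 0.0073, 0.0567]
tool_rot: [-0.075, 0.997, -0.0, 0.001]
ft_force: [0.6, 0.8, -1.9]
grip_width: 0.0224
grasp_force: 59.2
```

Emit:
send_rows:
  steps: "-1 0.0045 0.0007 0 0 0 0;-1 0.0045 0.0007 0 0 0 0;-1 0.0045 0.0007 0 0 0 0;-1 0.0045 0.0007 0 0 0 0;-1 0.0020 0.0003 0 0 0 0"

```text
clock: 6.5
eef_pos: [0.4661, 0.0105, 0.0563]
tool_rot: [-0.075, 0.997, -0.0, 0.0]
ft_force: [0.1, -0.5, -2.0]
grip_width: 0.0225
grasp_force: 59.2
```

Run:
```python
from h import *
o=st()
c=cap('side');save('side2.png',cv2.resize(c['frame'][140:260,190:340],None,fx=5,fy=5,interpolation=cv2.INTER_CUBIC))
```

```text
t 6.5 p [0.4661 0.0105 0.0563] yaw_y 98.59 z [ 5.e-04  0.e+00 -1.e+00] F [ 0.12 -0.53 -2.05] w 0.0225 g 59.2 q [ 0.02  0.33 -0.37  0.87  0.   -0.13]
```

View pics/side2.png

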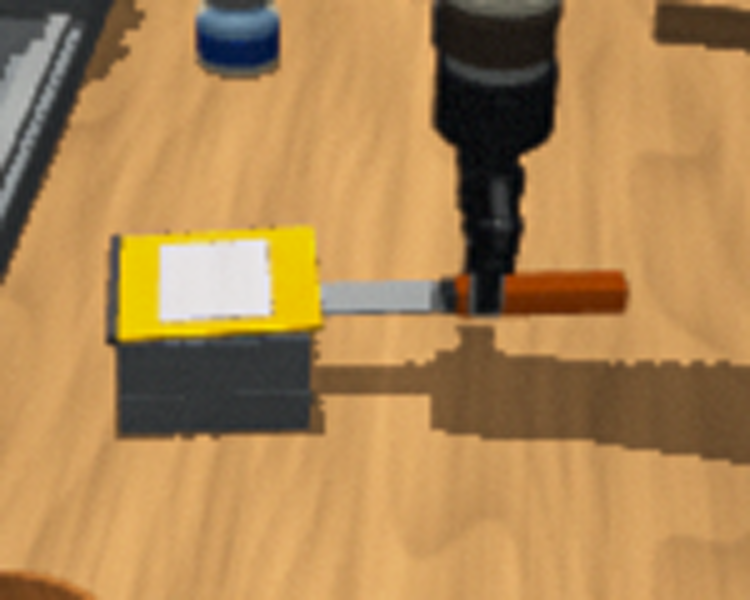

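The blade now shows from (322,297) to (435,297), so about 20 mm of it is under the lip. There is no contact force. I lever up along the arc.

Emit:
send_rows:
  steps: "-1 0.0002 0 0.0060 0 0 0;-1 0.0003 0.0001 0.0070 0 0 0;-1 0.0006 0.0001 0.0070 0 0 0;-1 0.0008 0.0001 0.0080 0 0 0;-1 0.0012 0.0002 0.0075 0 0 0"

```text
clock: 6.97
eef_pos: [0.4683, 0.0109, 0.0928]
tool_rot: [-0.075, 0.997, 0.0, 0.0]
ft_force: [-0.1, 0.9, -4.2]
grip_width: 0.0225
grasp_force: 59.1
```

Emit:
send_rows:
  steps: "-1 0.0015 0.0002 0.0055 0 0 0;-1 0.0018 0.0003 0.0054 0 0 0;-1 0.0021 0.0003 0.0053 0 0 0;-1 0.0024 0.0004 0.0053 0 0 0;-1 0.0026 0.0004 0.0052 0 0 0"

```text
clock: 7.38
eef_pos: [0.4789, 0.0125, 0.119]
tool_rot: [-0.075, 0.997, -0.0, -0.0]
ft_force: [-0.6, -0.0, -2.4]
grip_width: 0.0224
grasp_force: 59.2
```

Emit:
send_rows:
  steps: "-1 0.0029 0.0004 0.0050 0 0 0;-1 0.0032 0.0005 0.0048 0 0 0;-1 0.0034 0.0005 0.0046 0 0 0;-1 0.0036 0.0005 0.0044 0 0 0;-1 0.0038 0.0006 0.0042 0 0 0"

```text
clock: 7.8
eef_pos: [0.4962, 0.0151, 0.1419]
tool_rot: [-0.075, 0.997, 0.0, 0.0]
ft_force: [-0.3, 0.6, -2.5]
grip_width: 0.0229
grasp_force: 59.2
```

Run:
```python
from h import *
o=st()
c=cap('side');save('side3.png',cv2.resize(c['frame'][110:260,190:340],None,fx=4,fy=4,interpolation=cv2.INTER_CUBIC))
```

```text
t 7.8 p [0.4962 0.0151 0.1419] yaw_y 98.58 z [ 1.e-04  1.e-04 -1.e+00] F [-0.26  0.56 -2.52] w 0.0229 g 59.2 q [ 0.03  0.29 -0.17  1.11  0.   -0.12]
```

View pics/side3.png

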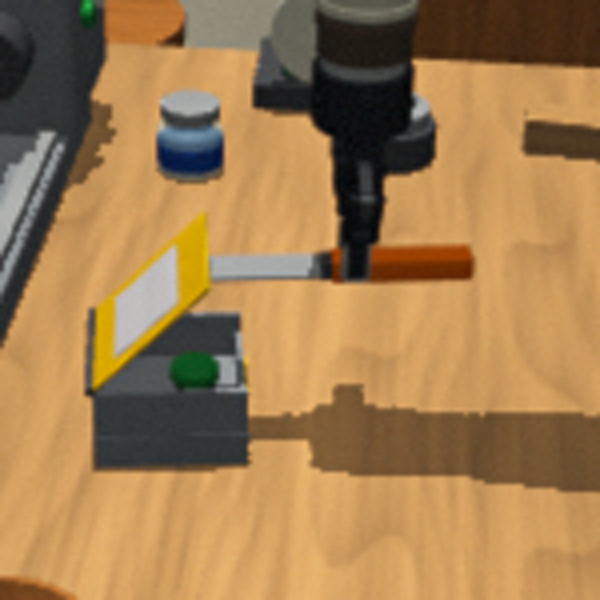

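The cover is at about 45°, with its lip at (207,225–290), and the green button shows at (195,370). I continue the arc.

Emit:
send_rows:
  steps: "-1 0.0041 0.0006 0.0041 0 0 0;-1 0.0043 0.0006 0.0038 0 0 0;-1 0.0045 0.0007 0.0036 0 0 0;-1 0.0046 0.0007 0.0033 0 0 0;-1 0.0048 0.0007 0.0031 0 0 0"

```text
clock: 8.27
eef_pos: [0.5186, 0.0184, 0.1597]
tool_rot: [-0.075, 0.997, 0.0, 0.0]
ft_force: [-0.0, -0.3, -3.1]
grip_width: 0.0226
grasp_force: 59.2
```

Emit:
send_rows:
  steps: "-1 0.0050 0.0008 0.0028 0 0 0;-1 0.0051 0.0008 0.0025 0 0 0;-1 0.0052 0.0008 0.0023 0 0 0;-1 0.0053 0.0008 0.0020 0 0 0;-1 0.0054 0.0008 0.0018 0 0 0"

```text
clock: 8.68
eef_pos: [0.5446, 0.0223, 0.171]
tool_rot: [-0.075, 0.997, 0.0, 0.0]
ft_force: [-1.1, -0.8, -2.3]
grip_width: 0.0224
grasp_force: 59.2
```

Emit:
send_rows:
  steps: "-1 0.0055 0.0008 0.0014 0 0 0;-1 0.0056 0.0008 0.0012 0 0 0;-1 0.0056 0.0009 0.0008 0 0 0;-1 0.0057 0.0009 0.0006 0 0 0;-1 0.0040 0.0006 0.0003 0 0 0"

```text
clock: 9.1
eef_pos: [0.5713, 0.0264, 0.1752]
tool_rot: [-0.075, 0.997, -0.0, 0.0]
ft_force: [-0.1, -0.2, -2.3]
grip_width: 0.0225
grasp_force: 59.2
```

```bash
cat >> h.py <<'E'
def cov(n='side'):
    c=cap(n);P=cloud(c);hsv=cv2.cvtColor(c['frame'],cv2.COLOR_RGB2HSV)
    m=(c['range_z']>.3)&(hsv[...,0]>20)&(hsv[...,0]<36)&(hsv[...,1]>190)&(P[...,2]>.06)&(P[...,2]<.23)&(P[...,0]>.5)&(P[...,0]<.8)&(abs(P[...,1]-.04)<.1)
    q=P[m];print('yellow',len(q))
    if len(q)<20:return
    u=(q[:,:2]-[.698,.046])@[.9888,.1494]
    for lo in np.arange(.07,.22,.02):
        g=(q[:,2]>=lo)&(q[:,2]<lo+.02)
        if g.any():print(round(lo+.01,2),g.sum(),np.median(u[g]).round(4),u[g].min().round(4),u[g].max().round(4))
E
python3 - <<'E'
from h import *
o=st();cov()
c=dict(np.load('side.npz'));save('side4.png',cv2.resize(c['frame'][90:240,190:340],None,fx=4,fy=4,interpolation=cv2.INTER_CUBIC))
E
```

```text
t 9.1 p [0.5713 0.0264 0.1752] yaw_y 98.58 z [ 4.e-04  0.e+00 -1.e+00] F [-0.09 -0.23 -2.25] w 0.0225 g 59.2 q [ 0.05  0.41  0.1   1.26 -0.   -0.1 ]
yellow 84
0.08 1 -0.0057 -0.0057 -0.0057
0.1 16 -0.0055 -0.0058 -0.0031
0.12 11 -0.0054 -0.0057 -0.0036
0.14 5 -0.0046 -0.0049 -0.0045
0.16 11 -0.005 -0.0052 -0.0049
0.18 7 -0.0049 -0.0051 -0.0031
0.2 33 -0.0037 -0.005 -0.0012
```

View pics/side4.png

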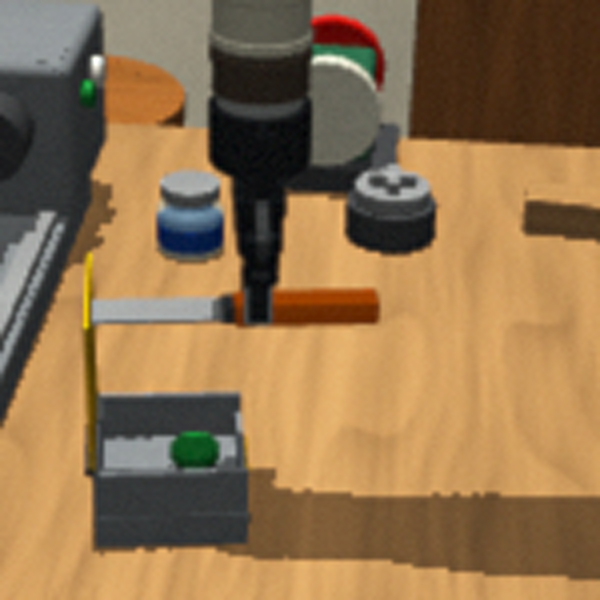

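The cover stands upright: its face stays within about 2 mm of vertical over its height, seen as a line from (90,255) to (92,470). I back off and carry the scraper to its old place.

Emit:
send_rows:
  steps: "-1 -0.008 -0.0012 0 0 0 0;-1 -0.016 -0.0024 0 0 0 0;-1 -0.020 -0.0030 0 0 0 0;-1 -0.020 -0.0030 0 0 0 0;-1 -0.016 -0.0024 0 0 0 0"

```text
clock: 9.57
eef_pos: [0.4882, 0.014, 0.175]
tool_rot: [-0.075, 0.997, 0.0, -0.0]
ft_force: [-0.4, -0.6, -1.3]
grip_width: 0.0225
grasp_force: 59.3
```

Emit:
send_rows:
  steps: "-1 -0.0037 -0.0283 -0.005 0 0 0.0158;-1 -0.0037 -0.0283 -0.005 0 0 0.0158;-1 -0.0037 -0.0283 -0.005 0 0 0.0158;-1 -0.0037 -0.0283 -0.005 0 0 0.0158;-1 -0.0037 -0.0283 -0.005 0 0 0.0158"

```text
clock: 9.98
eef_pos: [0.471, -0.1282, 0.1504]
tool_rot: [-0.115, 0.993, -0.0, 0.0]
ft_force: [0.1, 0.1, -1.7]
grip_width: 0.0225
grasp_force: 59.4
```

Emit:
send_rows:
  steps: "-1 -0.0037 -0.0283 -0.005 0 0 0.0158;-1 -0.0037 -0.0283 -0.005 0 0 0.0158;-1 -0.0037 -0.0283 -0.005 0 0 0.0158;-1 -0.0037 -0.0283 -0.005 0 0 0.0158;-1 -0.0037 -0.0283 -0.005 0 0 0.0158"

```text
clock: 10.4
eef_pos: [0.4525, -0.2699, 0.1253]
tool_rot: [-0.154, 0.988, -0.0, 0.0]
ft_force: [-0.5, -0.5, -0.7]
grip_width: 0.0226
grasp_force: 59.4
```

Emit:
send_rows:
  steps: "-1 0 0 -0.025 0 0 0;-1 0 0 -0.025 0 0 0;-1 0 0 -0.025 0 0 0;-1 0 0 -0.015 0 0 0;-1 0 0 -0.010 0 0 0"

```text
clock: 10.82
eef_pos: [0.4515, -0.2679, 0.0233]
tool_rot: [-0.153, 0.988, 0.001, -0.001]
ft_force: [-0.7, 1.1, -1.7]
grip_width: 0.0226
grasp_force: 59.4
```

Emit:
send_rows:
  steps: "-1 0 0 -0.005 0 0 0;-1 0 0 -0.003 0 0 0;-1 0 0 0 0 0 0;-1 0 0 0 0 0 0;-1 0 0 0 0 0 0"

```text
clock: 11.23
eef_pos: [0.4544, -0.2692, 0.0183]
tool_rot: [-0.153, 0.988, -0.001, 0.001]
ft_force: [-0.6, -0.0, -1.5]
grip_width: 0.0227
grasp_force: 59.4
```

Emit:
send_rows:
  steps: "-1 0 0 -0.003 0 0 0;-1 0 0 -0.003 0 0 0;-1 0 0 -0.002 0 0 0;-1 0 0 -0.002 0 0 0;-1 0 0 0 0 0 0"

```text
clock: 11.65
eef_pos: [0.453, -0.2685, 0.0065]
tool_rot: [-0.153, 0.988, 0.0, -0.0]
ft_force: [0.5, -0.3, -2.2]
grip_width: 0.0227
grasp_force: 59.5
```

Emit:
send_rows:
  steps: "-1 0 0 -0.001 0 0 0;-1 0 0 -0.001 0 0 0;-1 0 0 0 0 0 0;-1 0 0 0 0 0 0;-1 0 0 0 0 0 0"

```text
clock: 12.07
eef_pos: [0.4535, -0.2688, 0.0054]
tool_rot: [-0.153, 0.988, -0.0, 0.0]
ft_force: [-1.1, 0.6, 3.0]
grip_width: 0.0226
grasp_force: 59.9
```

The force shows the scraper resting on the bench. I open, wait, then rise.

Emit:
send_rows:
  steps: "-0.3 0 0 0 0 0 0;-0.2 0 0 0 0 0 0;0 0 0 0 0 0 0;0.2 0 0 0 0 0 0;0.4 0 0 0 0 0 0"

```text
clock: 12.48
eef_pos: [0.4535, -0.2688, 0.0051]
tool_rot: [-0.153, 0.988, -0.0, 0.0]
ft_force: [-0.1, -0.4, 0.7]
grip_width: 0.0594
grasp_force: 0.0
```

Emit:
send_rows:
  steps: "0.4 0 0 0 0 0 0;0.4 0 0 0.010 0 0 0;0.4 0 0 0.020 0 0 0;0.4 0 0 0.040 0 0 0;0.4 0 0 0.040 0 0 0"

```text
clock: 12.9
eef_pos: [0.452, -0.2679, 0.1156]
tool_rot: [-0.153, 0.988, 0.001, -0.002]
ft_force: [0.5, -0.8, -1.2]
grip_width: 0.0597
grasp_force: 0.0
```

Emit:
send_rows:
  steps: "0 0 0 0.040 0 0 0;-1 0 0 0 0 0 0;-1 0 0 0 0 0 0;-1 0 0 0 0 0 0;-1 0 0 0 0 0 0"

```text
clock: 13.32
eef_pos: [0.4524, -0.2681, 0.154]
tool_rot: [-0.153, 0.988, 0.001, -0.001]
ft_force: [0.1, 0.4, -0.2]
grip_width: 0.0007
grasp_force: 0.0
```

Run:
```python
from h import *
o=st();cov()
c=dict(np.load('side.npz'));P=cloud(c)
m=(c['range_z']>.3)&(P[...,2]>.008)&(P[...,2]<.05)&(P[...,0]>.3)&(P[...,0]<.6)&(P[...,1]>-.36)&(P[...,1]<-.2)
print('scraper',cv2.minAreaRect(P[m][:,:2].astype(np.float32)),P[m][:,2].max())
# green button
t=cap('top')
for n,c in(('side',c),('top',t)):
    P=cloud(c);f=c['frame'].astype(int);g=(c['range_z']>.3)&(f[...,1]>f[...,0]+30)&(f[...,1]>f[...,2]+25)&(abs(P[...,0]-.62)<.06)&(abs(P[...,1]-.035)<.06)&(P[...,2]<.1)
    q=P[g];print(n,len(q));
    if len(q)>5:print(q.min(0).round(4),q.max(0).round(4),np.median(q,0).round(4))
save('top2.png',cv2.resize(t['frame'][100:260,200:400],None,fx=4,fy=3.7))
```

```text
t 13.32 p [ 0.4524 -0.2681  0.154 ] yaw_y 107.63 z [-0.0022  0.0013 -1.    ] F [ 0.12  0.42 -0.23] w 0.0007 g 0.0 q [-0.53  0.34 -0.07  1.17 -0.   -0.84]
yellow 99
0.08 2 -0.0041 -0.0054 -0.0027
0.1 16 -0.0054 -0.0057 -0.0028
0.12 10 -0.0047 -0.0053 -0.0035
0.14 9 -0.0046 -0.0048 -0.0044
0.16 11 -0.0046 -0.0048 -0.0044
0.18 17 -0.0042 -0.0045 -0.0027
0.2 34 -0.0027 -0.0044 -0.0001
scraper ((0.4791948199272156, -0.25984036922454834), (0.23934456706047058, 0.0637860968708992), 26.18124771118164) 0.027964490884105242
side 91
[ 0.5961 -0.023   0.0309] [0.6349 0.0535 0.0627] [0.6148 0.0378 0.0581]
top 92
[0.6025 0.0172 0.0458] [0.6369 0.0518 0.0702] [0.6196 0.0344 0.058 ]
```

View pics/top2.png

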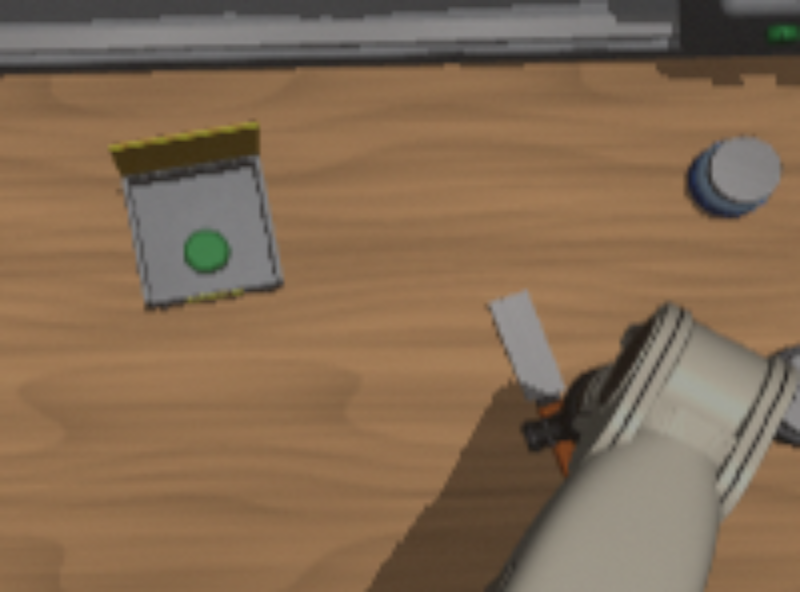

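The scraper lies flat on the bench, with its tip at (510,295). The green button is at (207,250), measured at (0.6195, 0.0343, 0.058), which matches the expected height. I move shut fingers over it.

Emit:
send_rows:
  steps: "-1 0.0166 0.0303 -0.002 0 0 -0.0158;-1 0.0166 0.0303 -0.002 0 0 -0.0158;-1 0.0166 0.0303 -0.002 0 0 -0.0158;-1 0.0166 0.0303 -0.002 0 0 -0.0158;-1 0.0166 0.0303 -0.002 0 0 -0.0158"

```text
clock: 13.83
eef_pos: [0.5361, -0.1157, 0.1436]
tool_rot: [-0.113, 0.994, 0.0, -0.001]
ft_force: [1.2, -0.1, -0.2]
grip_width: 0.0001
grasp_force: 0.0
```

Emit:
send_rows:
  steps: "-1 0.0166 0.0303 -0.002 0 0 -0.0158;-1 0.0166 0.0303 -0.002 0 0 -0.0158;-1 0.0166 0.0303 -0.002 0 0 -0.0158;-1 0.0166 0.0303 -0.002 0 0 -0.0158;-1 0.0166 0.0303 -0.002 0 0 -0.0158"

```text
clock: 14.25
eef_pos: [0.6191, 0.0359, 0.1333]
tool_rot: [-0.074, 0.997, -0.0, -0.002]
ft_force: [0.1, -0.9, -0.6]
grip_width: 0.0
grasp_force: 0.0
```

Emit:
send_rows:
  steps: "-1 0 0 0 0 0 0;-1 0 0 -0.020 0 0 0;-1 0 0 -0.020 0 0 0;-1 0 0 -0.020 0 0 0;-1 0 0 -0.005 0 0 0"

```text
clock: 14.67
eef_pos: [0.6158, 0.034, 0.065]
tool_rot: [-0.075, 0.997, 0.0, -0.005]
ft_force: [0.3, -0.3, -0.8]
grip_width: -0.0001
grasp_force: 0.0
```

Emit:
send_rows:
  steps: "-1 0 0 0 0 0 0;-1 0 0 0 0 0 0;-1 0 0 0 0 0 0;-1 0 0 0 0 0 0;-1 0 0 0 0 0 0"

```text
clock: 15.08
eef_pos: [0.6203, 0.0342, 0.0715]
tool_rot: [-0.075, 0.997, -0.0, 0.001]
ft_force: [-0.3, -0.2, 0.3]
grip_width: -0.0003
grasp_force: 0.0
```

```bash
python3 -c "
from h import *
st();cov()"
```

```text
t 15.08 p [0.6203 0.0342 0.0715] yaw_y 98.57 z [ 2.5e-03  1.0e-04 -1.0e+00] F [-0.29 -0.2   0.34] w -0.0003 g 0.0 q [ 0.06  0.58  0.09  1.08  0.   -0.09]
yellow 101
0.08 4 -0.0055 -0.0056 -0.0027
0.1 17 -0.0054 -0.0057 -0.0029
0.12 5 -0.004 -0.005 -0.0037
0.14 8 -0.0046 -0.0048 -0.0043
0.16 14 -0.0045 -0.0047 -0.0024
0.18 20 -0.0042 -0.0044 -0.0029
0.2 33 -0.0026 -0.0042 0.0
```

Emit:
send_rows:
  steps: "-1 0 0 -0.003 0 0 0;-1 0 0 -0.003 0 0 0;-1 0 0 -0.002 0 0 0;-1 0 0 -0.001 0 0 0;-1 0 0 0 0 0 0"

```text
clock: 15.55
eef_pos: [0.619, 0.0343, 0.0605]
tool_rot: [-0.075, 0.997, 0.0, -0.001]
ft_force: [0.3, -0.4, 0.0]
grip_width: 0.0004
grasp_force: 0.0
```

Emit:
send_rows:
  steps: "-1 0 0 0 0 0 0;-1 0 0 0 0 0 0;-1 0 0 0 0 0 0;-1 0 0 0 0 0 0;-1 0 0 0 0 0 0"

```text
clock: 15.97
eef_pos: [0.6195, 0.0343, 0.0612]
tool_rot: [-0.075, 0.997, -0.0, 0.0]
ft_force: [0.0, 0.4, 0.6]
grip_width: 0.0
grasp_force: 0.0
```

Emit:
send_rows:
  steps: "-1 0 0 -0.001 0 0 0;-1 0 0 -0.001 0 0 0;-1 0 0 -0.001 0 0 0;-1 0 0 0 0 0 0;-1 0 0 0 0 0 0"

```text
clock: 16.38
eef_pos: [0.6194, 0.0343, 0.0582]
tool_rot: [-0.075, 0.997, -0.0, 0.0]
ft_force: [0.5, -0.3, -0.4]
grip_width: 0.0002
grasp_force: 0.3
```

Emit:
send_rows:
  steps: "-1 0 0 -0.001 0 0 0;-1 0 0 -0.001 0 0 0;-1 0 0 0 0 0 0;-1 0 0 0 0 0 0;-1 0 0 0 0 0 0"

```text
clock: 16.8
eef_pos: [0.6195, 0.0343, 0.0563]
tool_rot: [-0.075, 0.997, -0.0, 0.0]
ft_force: [0.0, -0.2, 2.2]
grip_width: -0.0001
grasp_force: 1.3
```

Emit:
send_rows:
  steps: "-1 0 0 -0.001 0 0 0;-1 0 0 -0.001 0 0 0;-1 0 0 -0.001 0 0 0;-1 0 0 0 0 0 0;-1 0 0 0 0 0 0"

```text
clock: 17.22
eef_pos: [0.6195, 0.0343, 0.0532]
tool_rot: [-0.075, 0.997, 0.0, 0.0]
ft_force: [-1.2, -1.1, 4.1]
grip_width: 0.0
grasp_force: 2.0
```

Emit:
send_rows:
  steps: "-1 0 0 -0.001 0 0 0;-1 0 0 -0.001 0 0 0;-1 0 0 0 0 0 0;-1 0 0 0 0 0 0;-1 0 0 0 0 0 0"

```text
clock: 17.63
eef_pos: [0.6195, 0.0343, 0.0512]
tool_rot: [-0.075, 0.997, 0.0, 0.0]
ft_force: [-0.3, -0.9, 4.7]
grip_width: 0.0002
grasp_force: 2.5
```

```bash
python3 -c "
from h import *
F=[]
for i in range(10):
    o=get_obs();F.append(np.r_[o['eef_pos'],o['ft_force']]);cap('side')
print(np.mean(F,0).round(4));st()"
```

```text
[ 0.6195  0.0343  0.0512 -1.0786  0.1458  4.9302]
t 18.13 p [0.6195 0.0343 0.0511] yaw_y 98.58 z [ 1.e-04  0.e+00 -1.e+00] F [-2.56 -0.11  4.52] w 0.0001 g 2.5 q [ 0.06  0.6   0.07  1.04  0.   -0.09]
```

The tip has pushed the button down 6.9 mm and the mean force is 4.9 N, which matches half travel. I check the cover once more and hand in.

```bash
python3 -c "
from h import *
cov();st();print(job_done())"
```

```text
yellow 100
0.08 1 -0.0027 -0.0027 -0.0027
0.1 18 -0.0053 -0.0058 -0.0029
0.12 8 -0.0041 -0.0054 -0.0037
0.14 9 -0.0046 -0.0048 -0.0043
0.16 13 -0.0046 -0.0047 -0.0028
0.18 18 -0.0042 -0.0046 -0.0029
0.2 33 -0.0026 -0.0042 -0.0
t 18.18 p [0.6195 0.0343 0.0511] yaw_y 98.58 z [ 1.e-04  0.e+00 -1.e+00] F [-1.82 -0.84  3.97] w -0.0001 g 2.5 q [ 0.06  0.6   0.07  1.04  0.   -0.09]
the job is handed in; nothing more can be done
None
```

Job handed in at 18.2 s: the scraper blade levered the cover upright, the scraper is back on the bench in its original place, and the fingertips hold the green button about 6.9 mm down at about 5 N; no verdict was returned.

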